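# Make up a filing kit and a polishing kit in two bench trays

## Robot

A 6-joint arm with a two-finger parallel gripper is mounted at the origin on a cart in front of the work surface, level with it; the furniture and walls round the work are solid. World frame = base frame: x ahead of the robot, y to its left, z up, the work surface at z = 0. Lengths are in m, angles in rad, forces in N, time in s.
With the tool pointing down it reaches from about 0.35 to 0.85 m from the base axis. Payload 8.1 kg.
Tool frame: the origin (TCP) lies at the centre of the arm's flange, where the gripper is bolted on; the fingertips stand 186 mm ahead of it and the grasp point (between the pads) lies 167 mm ahead of it; z points along the fingers, y is the line along which they close (so a half turn about z gives the same grasp; the last joint's range is limited). The gripper opens to 93 mm and grips with 3 to 60 N. Pads are 15 mm wide; open, the fingers measure 128 mm over their backs; the gripper's body (75 mm by 188 mm) begins 65 mm behind the grasp point.
Start: joints at [1.054, 0.13, 1.488, -0, 1.523, -0.085], TCP at [0.251, 0.545, 0.405] pointing down, gripper open.
Joint ranges: [-2.96, 2.96], [-0.89, 2.26], [0.02, 2.5], [-1.34, 4.48], [0, 2.73], [-2.66, 2.66]. Speed limits (rad/s): [2.39, 2.39, 2.79, 3.14, 3.14, 3.14].

## Interface

Orientations are given as a rotation vector (axis times angle).
In Python, from plant import robot gives the robot as it stands.
- The arm moves only by the tool apply_moves, never from a script. Its argument "series" is a list of rows, each a list of 2 entries, a list of its own where there are three numbers: the shift along the tool's x, y, z in mm, then the turn, a rotation vector about the tool's x, y, z in rad. A call has 1 to 12 rows; each row shifts and turns the commanded pose from where the row before left it, along the tool's axes as they then stand; what a row does not reach is not made up. A row lasts 1/12 s, in which the tool goes at most 41.7 mm and 7.16 degrees, less where a joint would pass 70% of its speed; a pose out of reach is approached as far as the arm can. A call is refused whole if a number of a shift passes 41.7 or a number of a turn 0.125, either way. A call with a gripper value outside its range is refused whole. "claw" is the opening, from 0 (shut) to 1 (fully open), set as the call begins (left out, the last holds). The fingers move at their own pace and stop on an object; "newtons" is the grip in N (left out, the last holds). Time passes only in rows, so rows that do not move let the fingers close. It gives the time, the measured TCP pose, the force, the opening and the grip force at its end, in the units of the state.
- robot.read_state(): the state, without advancing time (a new reading comes with each control period).
- robot.read_camera(name): name is "scene" or "top" or "wrist"; returns (picture, depth): 480x640x3 uint8, blue, green, red; 480x640 float32, m along the optical axis (not along the pixel's ray), 0 where there is no reading.
- robot.calibration(name): a dict with "fx", "fy", "cx", "cy" (pixels), "extrinsics" (4x4, takes a point from world to camera coordinates). Camera axes: x right, y down, z forward; pixel columns grow to the right and rows downward; lengths in m; the calibration is good to about 2 mm. A picture is of the moment at which its call begins: read the wrist's pose just before it. calibration takes no time and is no camera call; for the wrist camera it gives the pose at the moment of the call.
- robot.close_job(): hands the job in; it is judged then, once.
The state is a dict: "t": time; "q": joint angles; "dq": joint speeds; "joint_torque": joint torques, N m; "tool_pos": TCP position; "orientation": TCP orientation; "force": force on the tool from outside, world axes, zero at the start; "wrist_torque": the same for the moment, N m; "opening": finger opening in m; "gripper_force": force on a finger pad.
Only numpy, scipy, OpenCV 4.12 (cv2) and the standard library are available. Lean on these libraries where they do the work, as an engineer would, in place of code of your own. Each camera call takes 0.05 s, during which the arm holds its last target. There are 200 camera calls.

## Task

Make up two tool kits from the things lying round the two trays: the blue tray gets the riffler file in its long pocket and the larger paste tin in its round pocket; the yellow tray gets the brown oil stone in its long pocket and the smaller paste tin in its round pocket. Set each thing down in the middle of its pocket, flat on the pocket's floor, the file and the stone lengthwise and right side up as found, the tins upright. Leave the marker and the try square where they are.

Things in the scene. Friction and masses are not known exactly. Their poses are not given: they have to be found in the camera images.
- blue_tray: Fixed kit tray, 90 (x) by 209 (y) mm, 7 mm high, blue rim flush with the top of its black liner. Origin: centre of its underside, z up. Two pockets 4 mm deep with blue floors 3 mm above the bench: a long one, 42 (x) by 114 (y) mm, centred at x=0, y=-39.5 mm; a round one, 74 mm across, centred at x=0, y=+59.5 mm. The two trays are alike but for colour.
- yellow_tray: Fixed kit tray, 90 (x) by 209 (y) mm, 7 mm high, yellow rim flush with the top of its black liner. Origin: centre of its underside, z up. Two pockets 4 mm deep with yellow floors 3 mm above the bench: a long one, 42 (x) by 114 (y) mm, centred at x=0, y=-39.5 mm; a round one, 74 mm across, centred at x=0, y=+59.5 mm. The two trays are alike but for colour.
- riffler: Loose riffler file, 103 mm long, plump grey handle and thin bent steel blade. Origin: underside, middle of its length, z up; y axis along it. Handle on the +y side (y = -8 to +48 mm, 13 mm wide, 16 mm high): grip it at about y = +20 mm, where its weight is. Blade y = -8 to -51 mm, not to be gripped. 40 to 65 g.
- large_tin: Loose round paste tin, the larger one: 58 mm across, 36 mm high, white slip lid over a cream body. Origin: centre of its underside, z up. Grip it low, below the lid: its solid part is 56 mm across and reaches from 0 to 22 mm above its underside. 95 to 155 g.
- small_tin: Loose round paste tin, the smaller one: 46 mm across, 30 mm high, white all over. Origin: centre of its underside, z up. Grip it low, below the lid: its solid part is 44 mm across and reaches from 0 to 19 mm above its underside. 95 to 155 g.
- oil_stone: Loose brown oil stone, the one close to the trays (not the one in the far left corner of the bench), a plain bar 25 mm wide (x), 75 mm long (y), 14 mm high. Origin: centre of its underside, z up. 110 to 180 g.
- marker: Bystander: blue and white marker pen lying loose, 15 mm thick, 130 mm long along its y axis; origin: underside, mid-length. Not part of the kits.
- try_square: Bystander: small steel try square, 59 x 61 mm, 12 mm high, lying loose; origin: underside, middle of its outline. Not part of the kits.
- task_lamp: Fixed, no part of the job, an obstacle: lamp clamped to the front edge of the bench close before the robot, a little left of its middle. Its thin stem stands at x = 0.26 to 0.35, y = 0.01 to 0.10 m (world) and is 0.71 m high; from there its arm runs forward to the right, sinking to a shade 0.31 m over the bench. Swing the robot across only well above it.
- drawing_post: Fixed, no part of the job, an obstacle: thin black upright rod 0.72 m high on the bench close before the robot, at x = 0.38, y = -0.07 m (world). It and the lamp stand between the right half of the bench and the trays, which with all the kit parts lie on the left half: cross above both, or stay on the left.
Not all that is in view belongs to the job. What is shaped like the oil_stone but orange or pink is not meant.

How it is judged:
By the outcome, as a careful person would: the job done as asked, in the order asked, and still so for the second after the job is handed in, with the robot touching nothing.
It also fails if it takes over 106 s, if anything falls off the work surface, if the arm or the gripper's body presses on something with over 40 N, if the wrist force passes 120 N, or if a joint passes its speed limit or range.

## Working session

There is one attempt and no reset: what is moved stays moved. The work goes in short steps, Python scripts to look and compute and a tool call to move; the robot and the scene stay as the last step left them, time stands still between calls to the robot, and variables do not carry over. Pictures are saved under pics/ and viewed, at most 14 in all, crops included, and the job is handed in when it is done.

Besides the shell and the picture viewer there is one more tool, called by a JSON object that holds its "method" and its "body". apply_moves: Moves the arm, as the interface text tells. Its arguments: {"type":"object","properties":{"series":{"type":"array"},"claw":{"type":"number"},"newtons":{"type":"number"}},"required":["series"]}

```bash
mkdir -p pics; ls
python3 - <<'E'
from plant import robot
import cv2,numpy as np
s=robot.read_state();print({k:np.round(v,3) for k,v in s.items()})
for n in("top","scene"):
    p,d=robot.read_camera(n);cv2.imwrite(f"pics/{n}0.png",p);np.save(f"pics/{n}0.npy",d)
    c=robot.calibration(n);print(n,c)
E
```

```text
pics
{'t': np.float64(0.0), 'q': array([ 1.054,  0.131,  1.489, -0.   ,  1.523, -0.085]), 'dq': array([-0.001,  0.001, -0.002,  0.002, -0.002, -0.001]), 'joint_torque': array([-1.0000e-03, -5.5984e+01, -4.9177e+01,  7.7000e-02,  3.5000e-02,
       -0.0000e+00]), 'tool_pos': array([0.251, 0.545, 0.404]), 'orientation': array([-6.730e-01, -3.068e+00,  3.000e-03]), 'force': array([ 0.247, -0.502, -0.384]), 'wrist_torque': array([-0.052,  0.015,  0.03 ]), 'gripper_force': np.float64(0.0), 'opening': np.float64(0.093)}
top {'fx': 461.8893666940837, 'fy': 461.8893666940837, 'cx': 327.1682396427743, 'cy': 247.12734759992287, 'extrinsics': array([[-0.01305393, -0.99991421,  0.00108321,  0.26534703],
       [-0.9753867 ,  0.01249524, -0.22014691,  0.59088274],
       [ 0.22011449, -0.00393033, -0.97546613,  1.07496158],
       [ 0.        ,  0.        ,  0.        ,  1.        ]])}
scene {'fx': 460.1947988865215, 'fy': 460.1947988865215, 'cx': 319.29785707291916, 'cy': 245.14012015777698, 'extrinsics': array([[-0.05286244,  0.99857341, -0.00753101, -0.23931329],
       [ 0.76264166,  0.03550187, -0.6458462 , -0.45976846],
       [-0.64465748, -0.03988447, -0.76343039,  1.70392068],
       [ 0.        ,  0.        ,  0.        ,  1.        ]])}
```

View pics/top0.png

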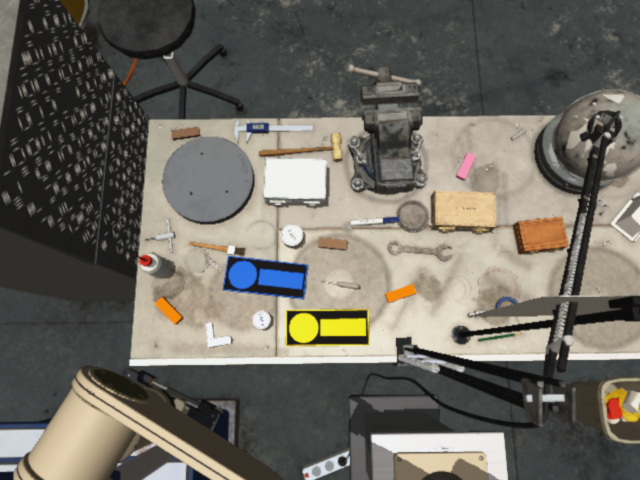

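View pics/scene0.png

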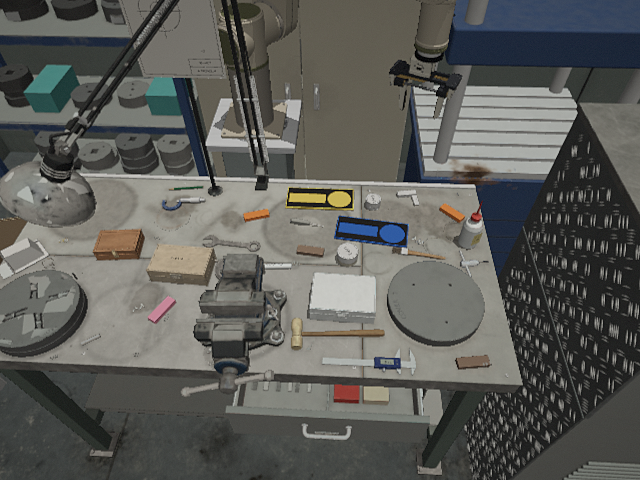

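The top view shows the blue tray at (265,277), yellow at (328,327), riffler at (342,286), brown stone at (333,243), tins at (292,236) and (262,319), and the try square at (216,336). I'll enlarge the crop next.

```bash
cat > h.py <<'E'
from plant import robot
import cv2,numpy as np
from scipy.spatial.transform import Rotation as R
def ray(c,u,v,z):
    E=c["extrinsics"];o=-E[:3,:3].T@E[:3,3]
    d=E[:3,:3].T@np.array([(u-c["cx"])/c["fx"],(v-c["cy"])/c["fy"],1.])
    return o+d*(z-o[2])/d[2]
E
python3 - <<'E'
import cv2
p=cv2.imread("pics/top0.png")[220:360,195:395]
cv2.imwrite("pics/crop0.png",cv2.resize(p,None,fx=4,fy=4,interpolation=cv2.INTER_CUBIC))
E
```

```text
(no output)
```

View pics/crop0.png

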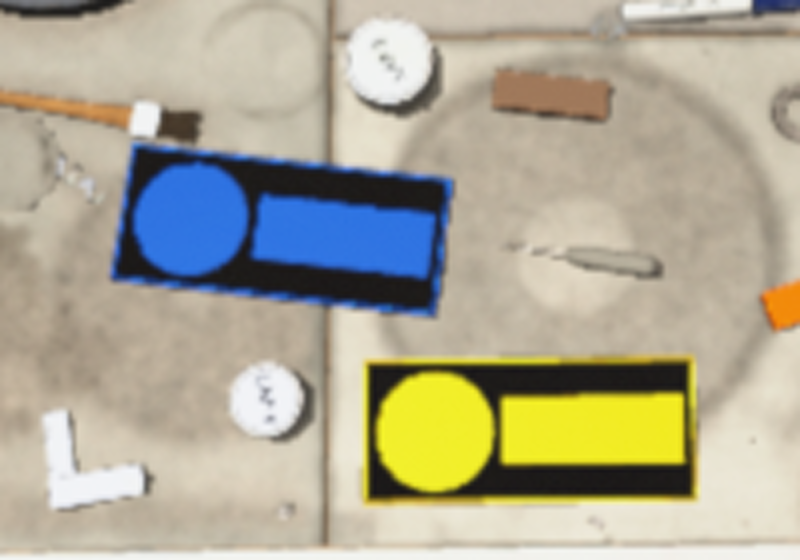

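The crop shows every kit part clearly. Now I'll turn the corner pixels into world positions.

Run:
```python
from h import *
c=robot.calibration("top")
def P(u,v,z): return ray(c,195+(u+.5)/4-.5,220+(v+.5)/4-.5,z)
def m(n,L,z):
    q=np.array([P(u,v,z)[:2] for u,v in L]);print(n,np.round(q.mean(0),4),np.round(q*1000).tolist(),
     "ang of right edge->left", np.round(np.degrees(np.arctan2(*( (q[0]+q[-1]-q[1]-q[2])[::-1]))),1) if len(q)==4 else "")
m("blue",[(134,145),(453,180),(435,315),(112,280)],.007)
m("yel",[(367,360),(694,357),(694,497),(367,501)],.007)
m("stone",[(495,68),(610,82),(606,120),(492,106)],.014)
m("ltin",[(390,60)],.036);m("stin",[(267,400)],.03)
m("tip",[(508,245)],.004);m("end",[(660,266)],.008);m("bl",[(568,252)],.008)
m("sq",[(55,500)],.012)
s=robot.read_state();Rt=R.from_rotvec(s["orientation"]).as_matrix();print(np.round(Rt,3))
print(robot.calibration("wrist"))
```

```text
blue [0.5311 0.4166] [[588.0, 514.0], [562.0, 308.0], [475.0, 320.0], [500.0, 525.0]] ang of right edge->left 83.0
yel [0.4035 0.2599] [[447.0, 362.0], [446.0, 156.0], [360.0, 159.0], [360.0, 362.0]] ang of right edge->left 89.9
stone [0.6164 0.244 ] [[634.0, 280.0], [624.0, 205.0], [599.0, 209.0], [609.0, 282.0]] ang of right edge->left 82.1
ltin [0.6348 0.3465] [[635.0, 347.0]] ang of right edge->left 
stin [0.4215 0.4218] [[421.0, 422.0]] ang of right edge->left 
tip [0.5197 0.2728] [[520.0, 273.0]] ang of right edge->left 
end [0.5043 0.176 ] [[504.0, 176.0]] ang of right edge->left 
bl [0.5141 0.2345] [[514.0, 235.0]] ang of right edge->left 
sq [0.3633 0.5541] [[363.0, 554.0]] ang of right edge->left 
[[-0.908  0.419 -0.001]
 [ 0.419  0.908 -0.001]
 [ 0.    -0.002 -1.   ]]
{'fx': 375.09167117837603, 'fy': 375.09167117837603, 'cx': 319.38393330136125, 'cy': 236.05088669292616, 'extrinsics': array([[ 0.41758513,  0.90863556, -0.00202163, -0.59993766],
       [ 0.87492111, -0.40148839,  0.27077689, -0.03207991],
       [ 0.24522585, -0.11484117, -0.96264001,  0.3896103 ],
       [ 0.        ,  0.        ,  0.        ,  1.        ]])}
```

Run:
```python
from h import *
for n in("top","scene"):
    d=np.load(f"pics/{n}0.npy");c=robot.calibration(n);v,u=np.mgrid[:480,:640]
    p=np.stack([(u-c["cx"])/c["fx"]*d,(v-c["cy"])/c["fy"]*d,d],-1).reshape(-1,3)[d.ravel()>0]
    E=c["extrinsics"];w=(p-E[:3,3])@E[:3,:3]
    for z in np.arange(.05,.75,.1):
        k=w[(w[:,0]>.2)&(w[:,0]<.5)&(w[:,1]>-.04)&(w[:,1]<.2)&(abs(w[:,2]-z)<.05)]
        if len(k):print(n,round(z,2),len(k),k.min(0).round(3),k.max(0).round(3))
```

```text
top 0.05 4292 [ 0.275 -0.04   0.   ] [0.5 0.2 0.1]
top 0.15 270 [0.266 0.047 0.1  ] [0.353 0.097 0.2  ]
top 0.25 357 [0.252 0.041 0.2  ] [0.342 0.092 0.3  ]
top 0.35 600 [0.245 0.026 0.3  ] [0.336 0.086 0.4  ]
top 0.45 791 [ 0.245 -0.04   0.4  ] [0.397 0.066 0.5  ]
top 0.55 1269 [ 0.247 -0.04   0.5  ] [0.426 0.061 0.6  ]
top 0.65 4916 [ 0.254 -0.04   0.6  ] [0.427 0.059 0.7  ]
scene 0.05 1933 [ 0.28 -0.04  0.  ] [0.5   0.2   0.099]
scene 0.15 448 [0.314 0.038 0.1  ] [0.355 0.101 0.2  ]
scene 0.25 530 [0.309 0.032 0.2  ] [0.348 0.095 0.3  ]
scene 0.35 562 [ 0.246 -0.021  0.3  ] [0.398 0.088 0.4  ]
scene 0.45 1672 [ 0.246 -0.04   0.4  ] [0.405 0.068 0.5  ]
scene 0.55 1521 [ 0.249 -0.04   0.5  ] [0.434 0.062 0.598]
```

{"method": "apply_moves", "body": {"series": [[[0,0,0],[0,0,0.116]],[[0,0,0],[0,0,0.116]],[[0,0,0],[0,0,0.116]],[[0,0,0],[0,0,0.116]],[[0,0,0],[0,0,0.116]],[[0,0,0],[0,0,0.116]],[[0,0,0],[0,0,0.116]],[[0,0,0],[0,0,0.116]],[[0,0,0],[0,0,0.116]],[[0,0,0],[0,0,0.116]],[[0,0,0],[0,0,0.116]],[[0,0,0],[0,0,0]]], "claw": 1}}

```text
t: 1.1
tool_pos: [0.251, 0.5448, 0.4041]
orientation: [2.374, 2.057, -0.002]
force: [0.7, 0.5, -0.3]
opening: 0.0931
gripper_force: 0.0
```

{"method": "apply_moves", "body": {"series": [[[-27.2,27.7,4],[0,0,0]],[[-27.2,27.7,4],[0,0,0]],[[-27.2,27.7,4],[0,0,0]],[[-27.2,27.7,4],[0,0,0]],[[-27.2,27.7,4],[0,0,0]],[[-27.2,27.7,4],[0,0,0]],[[-27.2,27.7,4],[0,0,0]],[[-27.2,27.7,4],[0,0,0]],[[-27.2,27.7,4],[0,0,0]],[[-27.2,27.7,4],[0,0,0]],[[-27.2,27.7,4],[0,0,0]],[[0,0,0],[0,0,0]]]}}

```text
t: 2.1
tool_pos: [0.5148, 0.2017, 0.3596]
orientation: [2.368, 2.062, -0.003]
force: [0.5, 0.4, -0.1]
opening: 0.0934
gripper_force: 0.0
```

```bash
cat >> h.py <<'E'
def look(name):
    c=robot.calibration("wrist");p,d=robot.read_camera("wrist")
    cv2.imwrite(f"pics/{name}.png",p);np.save(f"pics/{name}.npy",d);np.save(f"pics/{name}_c.npy",c,allow_pickle=True)
    s=robot.read_state();print(s["t"],s["tool_pos"].round(4),s["orientation"].round(4),s["q"].round(2),s["force"].round(1))
def W(name,L,z):
    c=np.load(f"pics/{name}_c.npy",allow_pickle=True).item()
    return np.array([ray(c,u,v,z) for u,v in L])[:,:2]
def go(x,y,yaw=None):
    "tool-axes shift to world x,y; optional turn (tool y axis to world angle yaw, deg)"
    s=robot.read_state();M=R.from_rotvec(s["orientation"]).as_matrix()
    d=M.T@(np.array([x,y,s["tool_pos"][2]])-s["tool_pos"])*1000
    a=np.degrees(np.arctan2(M[1,1],M[0,1]));print("shift",d.round(1),"yaw now",a.round(2),"z",s["tool_pos"][2].round(4), "" if yaw is None else ("rz",np.radians(a-yaw).round(3)))
E
python3 -c "
from h import *
look('w1')"
```

```text
2.15 [0.5135 0.204  0.3598] [ 2.3694  2.0629 -0.0024] [ 0.29  0.03  1.68 -0.    1.44  0.42] [-0.7 -0.2  0.8]
```

View pics/w1.png

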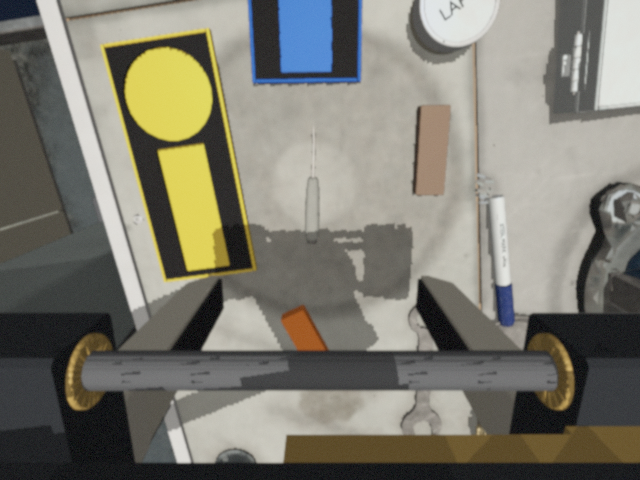

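The wrist view has the riffler from its tip at (313,130) to its end at (312,243). The yellow tray corners are (102,44), (208,30), (256,269) and (165,279), and the stone corners run from (419,105) to (443,196). The marker at (505,260) is well clear.

Run:
```python
from h import *
def m(n,L,z,l=None):
    q=W("w1",L,z);print(n,(q*1000).round(1).tolist(),q.mean(0).round(4))
m("riff tip/blade/end",[(313,130)],.004);m("b",[(314,180)],.008);m("e",[(312,243)],.008)
m("yel",[(102,44),(208,30),(256,269),(165,279)],.007)
m("ylong",[(158,149),(206,144),(228,268),(176,272)],.003)
m("yround",[(168,95)],.003)
m("stone",[(419,105),(450,106),(443,196),(415,194)],.014)
m("blueS",[(254,82),(361,81)],.007)
go(.5095,.2055,-8)
```

```text
riff tip/blade/end [[520.1, 277.1]] [0.5201 0.2771]
b [[515.1, 235.2]] [0.5151 0.2352]
e [[505.2, 178.2]] [0.5052 0.1782]
yel [[362.1, 365.8], [448.4, 364.1], [449.3, 159.8], [361.9, 161.6]] [0.4054 0.2628]
ylong [[384.1, 279.7], [426.5, 278.2], [422.1, 163.0], [372.1, 165.8]] [0.4012 0.2217]
yround [[403.6, 321.7]] [0.4036 0.3217]
stone [[608.9, 284.7], [633.9, 280.5], [624.8, 206.8], [600.7, 211.9]] [0.6171 0.246 ]
blueS [[477.5, 321.3], [564.7, 310.1]] [0.5211 0.3157]
shift [ 1.  -4.2  0. ] yaw now -7.91 z 0.3598 ('rz', np.float64(0.002))
```

{"method": "apply_moves", "body": {"series": [[[2.2,-4.0,0],[0,0,0.014]],[[0,0,30],[0,0,0]],[[0,0,30],[0,0,0]],[[0,0,30],[0,0,0]],[[0,0,30],[0,0,0]],[[0,0,25],[0,0,0]],[[0,0,14],[0,0,0]],[[0,0,9],[0,0,0]],[[0,0,0],[0,0,0]],[[0,0,0],[0,0,0]],[[0,0,0],[0,0,0]]]}}

```text
t: 3.07
tool_pos: [0.5089, 0.2105, 0.1944]
orientation: [2.381, 2.048, 0.004]
force: [-0.4, 0.2, 0.5]
opening: 0.0932
gripper_force: 0.0
```

{"method": "apply_moves", "body": {"series": [[[0,0,0],[0,0,0]],[[0,0,0],[0,0,0]],[[0,0,0],[0,0,0]],[[0,0,0],[0,0,0]],[[0,0,0],[0,0,0]],[[0,0,0],[0,0,0]],[[0,0,0],[0,0,0]],[[0,0,0],[0,0,0]],[[0,0,0],[0,0,0]],[[0,0,0],[0,0,0]],[[0,0,0],[0,0,0]],[[0,0,0],[0,0,0]]], "claw": 0, "newtons": 25}}

```text
t: 4.07
tool_pos: [0.5084, 0.2097, 0.1927]
orientation: [2.383, 2.048, -0.0]
force: [0.6, -0.7, -1.1]
opening: 0.0181
gripper_force: 0.0
```

{"method": "apply_moves", "body": {"series": [[[0,0,0],[0,0,0]],[[0,0,0],[0,0,0]],[[0,0,0],[0,0,0]],[[0,0,0],[0,0,0]],[[0,0,0],[0,0,0]],[[0,0,0],[0,0,0]]]}}

```text
t: 4.57
tool_pos: [0.5084, 0.2097, 0.1927]
orientation: [2.383, 2.048, -0.0]
force: [0.4, -0.1, 0.1]
opening: 0.0128
gripper_force: 25.0
```

{"method": "apply_moves", "body": {"series": [[[0,0,-15],[0,0,0]],[[0,0,-25],[0,0,0]],[[0,0,-30],[0,0,0]],[[0,0,-30],[0,0,0]],[[0,0,-30],[0,0,0]],[[0,0,-20],[0,0,0]],[[0,0,0],[0,0,0]],[[0,0,0],[0,0,0]]]}}

```text
t: 5.23
tool_pos: [0.5088, 0.2098, 0.3442]
orientation: [2.382, 2.047, 0.004]
force: [-0.7, 0.0, -1.0]
opening: 0.0125
gripper_force: 25.0
```

```bash
python3 -c "
from h import *
look('w2')
M=R.from_rotvec(robot.read_state()['orientation']).as_matrix();print(M[:,2].round(4));go(.5377,.377)"
```

```text
5.2833 [0.5083 0.2096 0.3423] [-2.3827e+00 -2.0475e+00  1.0000e-04] [0.3  0.03 1.71 0.   1.4  0.45] [-0.3  0.6 -1.1]
[-1.e-04  0.e+00 -1.e+00]
shift [169.9   3.9  -0. ] yaw now -8.65 z 0.3423
```

View pics/w2.png

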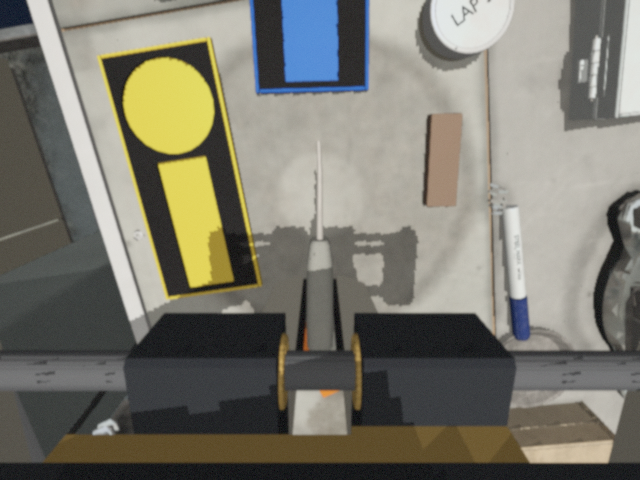

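{"method": "apply_moves", "body": {"series": [[[20,-0.6,0],[0,0,-0.01]],[[38,-1,0],[0,0,-0.01]],[[38,-1,0],[0,0,-0.01]],[[38,-1,15],[0,0,0]],[[20,-1,20],[0,0,0]],[[0,0,15],[0,0,0]],[[0,0,0],[0,0,0]],[[0,0,0],[0,0,0]],[[0,0,0],[0,0,0]]]}}

```text
t: 6.03
tool_pos: [0.5241, 0.3623, 0.2922]
orientation: [-2.352, -2.082, 0.002]
force: [0.8, -0.6, -0.4]
opening: 0.0129
gripper_force: 25.0
```

```bash
python3 -c "
from h import *
print('tip held',W('w2',[(319,142)],.1535),W('w2',[(319,239)],.157), 'stone',W('w2',[(430,113),(462,113),(456,207),(425,205)],.014),'ytray',W('w2',[(100,56),(212,38),(260,286),(166,299)],.007))
look('w3');go(.527,.363)"
```

```text
tip held [[0.52022079 0.28028579]] [[0.51373856 0.23750989]] stone [[0.60924852 0.28523831]
 [0.63408454 0.28148831]
 [0.62552207 0.20698852]
 [0.59993548 0.21258991]] ytray [[0.36273299 0.36498966]
 [0.45079282 0.36441663]
 [0.44786471 0.15873794]
 [0.36021652 0.15907752]]
6.0833 [0.5245 0.3622 0.2933] [2.3525e+00 2.0819e+00 5.0000e-04] [ 0.52  0.3   1.5  -0.    1.34  0.65] [ 0.2  0.5 -0.2]
shift [1.1 2.4 0. ] yaw now -6.98 z 0.2933
```

View pics/w3.png

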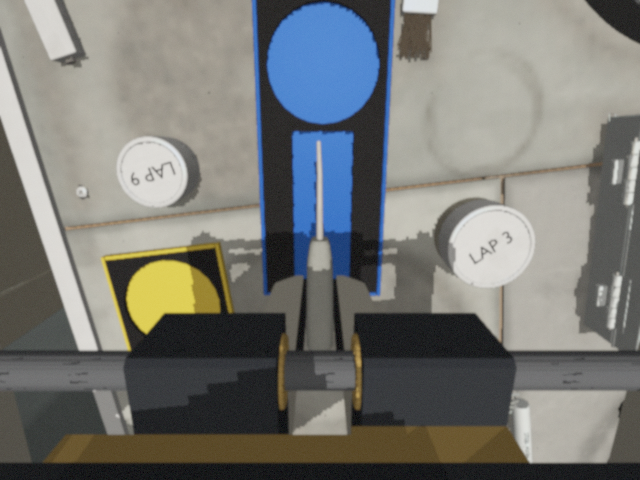

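```bash
python3 -c "
from h import *
print('round',W('w3',[(323,63)],.003),'long top',W('w3',[(292,133),(354,131)],.003),'bottom',W('w3',[(264.5,294),(381,293)],.007))
print('edges',W('w3',[(256,40),(394,40)],.007), 'tips',W('w3',[(319.5,140)],.105))
a=W('w3',[(323,63)],.003)[0];b=W('w3',[(264.5,294),(381,293)],.007).mean(0);print(np.degrees(np.arctan2(*(a-b)[::-1])),np.linalg.norm(a-b),'pred long centre',b+(a-b)*65/164)
print('tins L',W('w3',[(491,244)],.036),'S',W('w3',[(153,171)],.03), 'yround',W('w3',[(172,306)],.003))
"
```

```text
round [[0.54073079 0.47939257]] long top [[0.51431903 0.43795058]
 [0.55683545 0.43413597]] bottom [[0.47710453 0.32289295]
 [0.56560081 0.31305684]]
edges [[0.49983541 0.49728801]
 [0.58709467 0.48669411]] tips [[0.53296018 0.43356077]]
83.15442688490944 0.16257668697720926 pred long centre [0.52903302 0.38195141]
tins L [[0.63617583 0.35288676]] S [[0.42514904 0.42546358]] yround [[0.40260046 0.31973625]]
```

{"method": "apply_moves", "body": {"series": [[[-0.9,2.1,0],[0,0,0]],[[0,0,20],[0,0,0]],[[0,0,25],[0,0,0]],[[0,0,20],[0,0,0]],[[0,0,15],[0,0,0]],[[0,0,10],[0,0,0]],[[0,0,5],[0,0,0]],[[0,0,1],[0,0,0]],[[0,0,0],[0,0,0]],[[0,0,0],[0,0,0]],[[0,0,0],[0,0,0]],[[0,0,0],[0,0,0]]]}}

```text
t: 7.08
tool_pos: [0.5266, 0.362, 0.1979]
orientation: [2.351, 2.083, 0.003]
force: [0.3, -0.5, -1.0]
opening: 0.0125
gripper_force: 25.0
```

{"method": "apply_moves", "body": {"series": [[[-0.8,0,1.7],[0,0,0]],[[0,0,0],[0,0,0]],[[0,0,0],[0,0,0]],[[0,0,0],[0,0,0]]]}}

```text
t: 7.42
tool_pos: [0.5264, 0.3612, 0.1957]
orientation: [2.351, 2.083, 0.002]
force: [1.4, -0.2, 4.8]
opening: 0.0126
gripper_force: 25.0
```

{"method": "apply_moves", "body": {"series": [[[0,0,0],[0,0,0]],[[0,0,0],[0,0,0]],[[0,0,0],[0,0,0]],[[0,0,0],[0,0,0]],[[0,0,0],[0,0,0]],[[0,0,0],[0,0,0]],[[0,0,0],[0,0,0]],[[0,0,0],[0,0,0]],[[0,0,0],[0,0,0]]], "claw": 1}}

```text
t: 8.17
tool_pos: [0.526, 0.361, 0.195]
orientation: [-2.352, -2.083, 0.0]
force: [0.4, 0.9, -0.1]
opening: 0.0678
gripper_force: 0.0
```

{"method": "apply_moves", "body": {"series": [[[0,0,-10],[0,0,0]],[[0,0,-25],[0,0,0]],[[0,0,-30],[0,0,0]],[[0,0,-30],[0,0,0]],[[0,0,-10],[0,0,0]],[[0,0,0],[0,0,0]],[[0,0,0],[0,0,0]]]}}

```text
t: 8.75
tool_pos: [0.5262, 0.361, 0.3006]
orientation: [2.351, 2.083, 0.002]
force: [-0.6, 0.0, 0.1]
opening: 0.0927
gripper_force: 0.0
```

```bash
python3 -c "
from h import *
look('w4');go(.6355,.350,-8)
p=cv2.imread('pics/w4.png');cv2.imwrite('pics/w4c.png',p)"
```

```text
8.8 [0.5257 0.3607 0.2988] [-2.3515e+00 -2.0829e+00  2.2000e-03] [ 0.52  0.3   1.49 -0.    1.35  0.64] [-0.1  0.3  0.3]
shift [ 2.600e+00  1.103e+02 -1.000e-01] yaw now -6.93 z 0.2988 ('rz', np.float64(0.019))
```

View pics/w4.png

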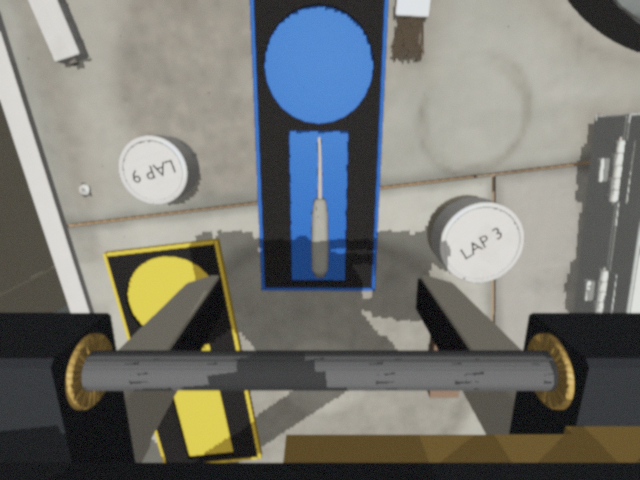

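{"method": "apply_moves", "body": {"series": [[[0.6,27,0],[0,0,0]],[[0.7,29,0],[0,0,0]],[[0.7,29,0],[0,0,0]],[[0.6,25,0],[0,0,0]],[[0,0,0],[0,0,0]],[[0,0,0],[0,0,0]],[[0,0,0],[0,0,0]]]}}

```text
t: 9.38
tool_pos: [0.6346, 0.3501, 0.2973]
orientation: [-2.351, -2.082, 0.006]
force: [-0.7, 0.0, -0.0]
opening: 0.0932
gripper_force: 0.0
```

```bash
python3 -c "
from h import *
print('riff',W('w4',[(319,139)],.007),W('w4',[(320,277)],.011),'pocket',W('w4',[(291,132),(348,131),(347,281),(290,281)],.003))
look('w5')"
```

```text
riff [[0.53501307 0.43091417]] [[0.5234935  0.32920303]] pocket [[0.51584699 0.43798885]
 [0.5560904  0.43382536]
 [0.54395434 0.32006531]
 [0.49914258 0.32548809]]
9.4333 [0.6344 0.3504 0.2981] [-2.3504 -2.0828  0.0047] [0.43 0.53 1.2  0.   1.42 0.55] [-0.4 -0.4  0.4]
```

View pics/w5.png

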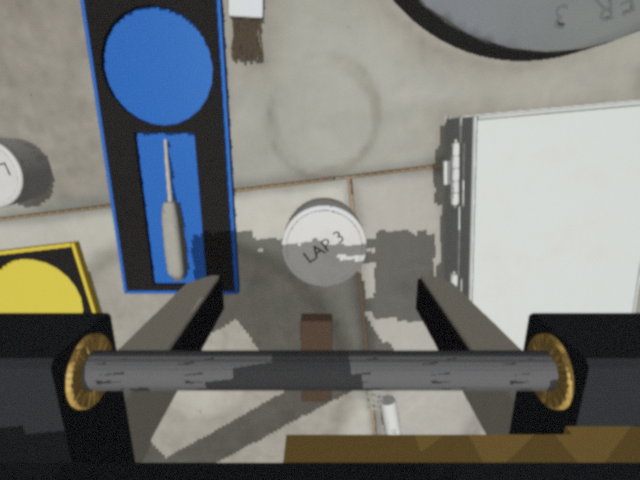

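```bash
python3 -c "
from h import *
print('tin',W('w5',[(324.5,245)],.036))
d=np.load('pics/w5.npy');c=np.load('pics/w5_c.npy',allow_pickle=True).item();E=c['extrinsics']
v,u=np.mgrid[:480,:640]
p=np.stack([(u-c['cx'])/c['fx']*d,(v-c['cy'])/c['fy']*d,d],-1)
w=(p-E[:3,3])@E[:3,:3]
for (uu,vv) in [(455,200),(475,200),(500,200),(600,200),(455,300),(450,125)]: print(uu,vv,w[vv,uu].round(3))
k=w[(d>0)&(w[...,2]>.025)&(w[...,2]<.045)&(abs(w[...,0]-.635)<.04)&(abs(w[...,1]-.35)<.045)];print('lid',k.min(0),k.max(0),len(k))
go(.635,.35)"
```

```text
tin [[0.63763995 0.3513945 ]]
455 200 [0.726 0.371 0.032]
475 200 [0.732 0.373 0.05 ]
500 200 [0.748 0.371 0.049]
600 200 [0.808 0.364 0.05 ]
455 300 [0.69  0.353 0.137]
450 125 [0.731 0.418 0.012]
lid [0.60838489 0.32053844 0.02506066] [0.66565698 0.37822197 0.03739206] 5575
shift [-0.3  0.6 -0. ] yaw now -6.91 z 0.2981
```

{"method": "apply_moves", "body": {"series": [[[0.3,2.6,0],[0,0,0]],[[0,0,20],[0,0,0]],[[0,0,25],[0,0,0]],[[0,0,25],[0,0,0]],[[0,0,20],[0,0,0]],[[0,0,10],[0,0,0]],[[0,0,6],[0,0,0]],[[0,0,0],[0,0,0]],[[0,0,0],[0,0,0]],[[0,0,0],[0,0,0]]]}}

```text
t: 10.27
tool_pos: [0.6389, 0.3507, 0.1963]
orientation: [2.351, 2.083, 0.005]
force: [-0.3, 0.2, 0.5]
opening: 0.0925
gripper_force: 0.0
```

{"method": "apply_moves", "body": {"series": [[[0,0,0],[0,0,0]],[[0,0,0],[0,0,0]],[[0,0,0],[0,0,0]],[[0,0,0],[0,0,0]],[[0,0,0],[0,0,0]],[[0,0,0],[0,0,0]],[[0,0,0],[0,0,0]],[[0,0,0],[0,0,0]],[[0,0,0],[0,0,0]],[[0,0,0],[0,0,0]],[[0,0,0],[0,0,0]],[[0,0,0],[0,0,0]]], "claw": 0.3, "newtons": 30}}

```text
t: 11.27
tool_pos: [0.6381, 0.3502, 0.194]
orientation: [-2.352, -2.083, 0.0]
force: [-2.2, -0.0, -0.3]
opening: 0.0557
gripper_force: 30.0
```

{"method": "apply_moves", "body": {"series": [[[0,0,-15],[0,0,0]],[[0,0,-25],[0,0,0]],[[0,0,-20],[0,0,0]],[[15,-14.5,0],[0,0,0]],[[27,-26,0],[0,0,0]],[[27,-26,0],[0,0,0]],[[27,-26,0],[0,0,0]],[[20.5,-19.5,0],[0,0,0]],[[0,0,0],[0,0,0]],[[0,0,0],[0,0,0]],[[0,0,0],[0,0,0]]]}}

```text
t: 12.18
tool_pos: [0.5413, 0.4793, 0.2548]
orientation: [2.351, 2.083, 0.001]
force: [0.6, 0.3, -0.3]
opening: 0.0551
gripper_force: 30.0
```

```bash
python3 -c "
from h import *
look('w6');go(.5407,.479)"
```

```text
12.2333 [0.5418 0.4787 0.2546] [2.3519e+00 2.0819e+00 7.0000e-04] [ 0.65  0.56  1.24 -0.    1.34  0.77] [-0.1  0.5 -0.7]
shift [ 0.2 -1.1 -0. ] yaw now -6.97 z 0.2546
```

View pics/w6.png

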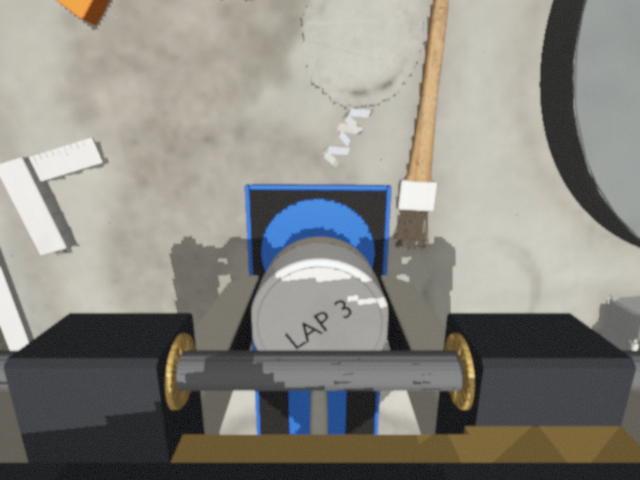

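```bash
python3 -c "
from h import *
e=W('w6',[(246,185),(391,185)],.007);m=e.mean(0);print(e,m,'round',m-np.array([.12,.993])*.045, 'pocket sides',W('w6',[(262,250),(376,250)],.003).mean(0),'pocket top',W('w6',[(318,199)],.003))
print('brush',W('w6',[(397,240),(427,243),(400,205)],.01), 'tin', W('w6',[(320,310)],.095))
d=np.load('pics/w6.npy');c=np.load('pics/w6_c.npy',allow_pickle=True).item();E=c['extrinsics']
v,u=np.mgrid[:480,:640]
w=(np.stack([(u-c['cx'])/c['fx']*d,(v-c['cy'])/c['fy']*d,d],-1)-E[:3,3])@E[:3,:3]
k=w[(d>0)&(w[...,2]>.085)&(w[...,2]<.105)&(abs(w[...,0]-.54)<.04)&(abs(w[...,1]-.48)<.045)];print('lid',k.min(0),k.max(0),len(k))
"
```

```text
[[0.50312597 0.52845906]
 [0.59010117 0.51800699]] [0.54661357 0.52323302] round [0.54121357 0.47854802] pocket sides [0.54182983 0.48098141] pocket top [[0.545183   0.51407656]]
brush [[0.59096322 0.48390985]
 [0.60938077 0.47973478]
 [0.59416618 0.50574858]] tin [[0.54273917 0.48497416]]
lid [0.50008859 0.46368161 0.08501488] [0.57997942 0.50770854 0.10499494] 13299
```

{"method": "apply_moves", "body": {"series": [[[0.2,-0.8,0],[0,0,0.1]],[[0,0,10],[0,0,0.1]],[[0,0,15],[0,0,0.1]],[[0,0,12],[0,0,0.1]],[[0,0,10],[0,0,0.1]],[[0,0,7],[0,0,0]],[[0,0,3],[0,0,0]],[[0,0,0],[0,0,0]],[[0,0,0],[0,0,0]],[[0,0,0],[0,0,0]],[[0,0,0],[0,0,0]]]}}

```text
t: 13.15
tool_pos: [0.5406, 0.4796, 0.1974]
orientation: [-2.793, -1.438, -0.001]
force: [-0.8, -0.1, -0.4]
opening: 0.0557
gripper_force: 30.0
```

{"method": "apply_moves", "body": {"series": [[[0,0,0.7],[0,0,0]],[[0,0,0],[0,0,0]],[[0,0,0],[0,0,0]],[[0,0,0],[0,0,0]]]}}

```text
t: 13.48
tool_pos: [0.5405, 0.4798, 0.1967]
orientation: [2.794, 1.437, 0.001]
force: [0.9, 0.4, 0.1]
opening: 0.0555
gripper_force: 30.0
```

{"method": "apply_moves", "body": {"series": [[[0,0,0],[0,0,0]],[[0,0,0],[0,0,0]],[[0,0,0],[0,0,0]],[[0,0,0],[0,0,0]],[[0,0,0],[0,0,0]],[[0,0,0],[0,0,0]]], "claw": 0.85}}

```text
t: 13.98
tool_pos: [0.5402, 0.4797, 0.1963]
orientation: [2.794, 1.437, -0.0]
force: [0.1, -0.1, 0.8]
opening: 0.0787
gripper_force: 0.0
```

{"method": "apply_moves", "body": {"series": [[[0,0,-10],[0,0,0]],[[0,0,-20],[0,0,0]],[[0,0,-25],[0,0,0]],[[0,0,-25],[0,0,-0.1]],[[0,0,-20],[0,0,-0.12]],[[0,0,-20],[0,0,-0.12]],[[0,0,0],[0,0,-0.12]],[[0,0,0],[0,0,-0.04]],[[0,0,0],[0,0,0]],[[0,0,0],[0,0,0]]]}}

```text
t: 14.82
tool_pos: [0.5402, 0.4797, 0.3169]
orientation: [2.354, 2.081, 0.001]
force: [0.2, 0.1, -0.9]
opening: 0.0791
gripper_force: 0.0
```

```bash
python3 -c "
from h import *
look('w7');go(.617,.245,-8)"
```

```text
14.8667 [0.5402 0.4797 0.3165] [-2.3538e+00 -2.0807e+00  3.0000e-04] [0.66 0.51 1.19 0.   1.44 0.78] [ 0.3  0.5 -0.2]
shift [-223.5  105.     0. ] yaw now -7.05 z 0.3165 ('rz', np.float64(0.017))
```

View pics/w7.png

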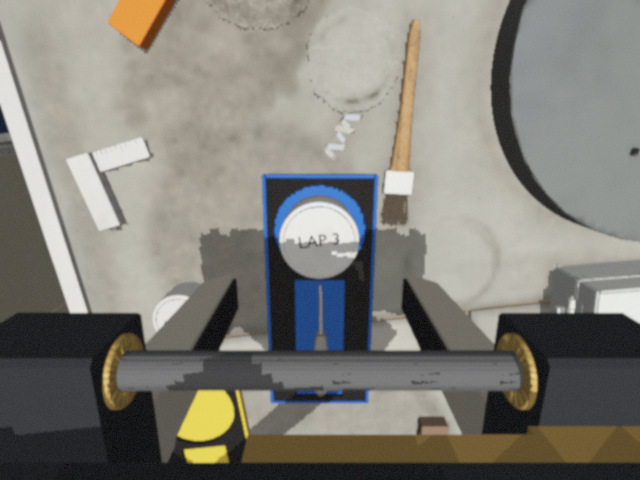

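{"method": "apply_moves", "body": {"series": [[[-16,7.5,0],[0,0,0]],[[-32,15,0],[0,0,0]],[[-32,15,0],[0,0,0]],[[-32,15,0],[0,0,0]],[[-32,15,0],[0,0,0]],[[-32,15,0],[0,0,0]],[[-32,15,0],[0,0,0]],[[-15.5,7.5,0],[0,0,0]],[[0,0,0],[0,0,0]],[[0,0,0],[0,0,0]],[[0,0,0],[0,0,0]]]}}

```text
t: 15.78
tool_pos: [0.6173, 0.2452, 0.3162]
orientation: [-2.352, -2.082, 0.0]
force: [0.1, 0.0, 0.2]
opening: 0.0793
gripper_force: 0.0
```

```bash
cat >> h.py <<'E'
def pts(name):
    d=np.load(f"pics/{name}.npy");c=np.load(f"pics/{name}_c.npy",allow_pickle=True).item();E=c['extrinsics']
    v,u=np.mgrid[:480,:640]
    w=(np.stack([(u-c['cx'])/c['fx']*d,(v-c['cy'])/c['fy']*d,d],-1)-E[:3,3])@E[:3,:3]
    w[d<=0]=9;return w
E
python3 -c "
from h import *
print('tin',W('w7',[(319.5,240)],.039))
look('w8');w=pts('w8')
k=w[(abs(w[...,2]-.014)<.0045)&(abs(w[...,0]-.617)<.035)&(abs(w[...,1]-.245)<.06)][:,:2]
r=cv2.minAreaRect((k*1000).astype(np.float32));print(len(k),r,k.mean(0))
go(.617,.245,-7)"
```

```text
tin [[0.54082725 0.48047949]]
15.8333 [0.6172 0.2458 0.3162] [-2.3512e+00 -2.0829e+00  3.0000e-04] [0.3  0.35 1.39 0.   1.4  0.42] [0.  0.3 0.1]
2965 ((618.6616821289062, 245.84030151367188), (75.17300415039062, 24.777055740356445), 82.59801483154297) [0.61863444 0.24716136]
shift [-0.8 -0.1 -0. ] yaw now -6.93 z 0.3162 ('rz', np.float64(0.001))
```

{"method": "apply_moves", "body": {"series": [[[-0.2,1.4,0],[0,0,0.008]],[[0,0,20],[0,0,0]],[[0,0,30],[0,0,0]],[[0,0,30],[0,0,0]],[[0,0,22],[0,0,0]],[[0,0,14],[0,0,0]],[[0,0,8],[0,0,0]],[[0,0,0],[0,0,0]],[[0,0,0],[0,0,0]],[[0,0,0],[0,0,0]]]}}

```text
t: 16.67
tool_pos: [0.6198, 0.2453, 0.1944]
orientation: [2.359, 2.073, 0.004]
force: [0.9, -0.1, 0.2]
opening: 0.0789
gripper_force: 0.0
```

{"method": "apply_moves", "body": {"series": [[[0,0,0],[0,0,0]],[[0,0,0],[0,0,0]],[[0,0,0],[0,0,0]],[[0,0,0],[0,0,0]],[[0,0,0],[0,0,0]],[[0,0,0],[0,0,0]],[[0,0,0],[0,0,0]],[[0,0,0],[0,0,0]],[[0,0,0],[0,0,0]],[[0,0,0],[0,0,0]],[[0,0,0],[0,0,0]],[[0,0,0],[0,0,0]]], "claw": 0, "newtons": 35}}

```text
t: 17.67
tool_pos: [0.6189, 0.2448, 0.1923]
orientation: [-2.36, -2.074, 0.0]
force: [-0.6, -0.1, -0.3]
opening: 0.0242
gripper_force: 35.0
```

{"method": "apply_moves", "body": {"series": [[[0,0,-15],[0,0,0]],[[0,0,-30],[0,0,0]],[[0,0,-35],[0,0,0]],[[0,0,-30],[0,0,0]],[[-6,-20,0],[0,0,0]],[[-8,-33,0],[0,0,0]],[[-8,-33,0],[0,0,0]],[[-8,-33,0],[0,0,0]],[[-8,-33,0],[0,0,0]],[[-8,-33,0],[0,0,0]],[[0,0,0],[0,0,0]],[[0,0,0],[0,0,0]]]}}

```text
t: 18.67
tool_pos: [0.4279, 0.2229, 0.303]
orientation: [2.359, 2.075, 0.001]
force: [1.2, -0.5, -0.1]
opening: 0.0242
gripper_force: 35.0
```

```bash
python3 -c "
from h import *
look('w9');go(.404,.221,-0.3)
p,d=robot.read_camera('scene')
a=cv2.imread('pics/w9.png')[150:330,100:420];b=p[0:240,150:470]
cv2.imwrite('pics/v9.png',np.vstack([cv2.resize(cv2.imread('pics/w9.png'),(427,320)),cv2.resize(b,(427,270))]))"
```

```text
18.7167 [0.4294 0.2231 0.3037] [2.3587 2.0737 0.0037] [ 0.37 -0.12  1.92 -0.    1.33  0.5 ] [ 0.2  1.1 -0.7]
shift [ -5.4 -24.9  -0.1] yaw now -7.36 z 0.3037 ('rz', np.float64(-0.123))
```

View pics/v9.png

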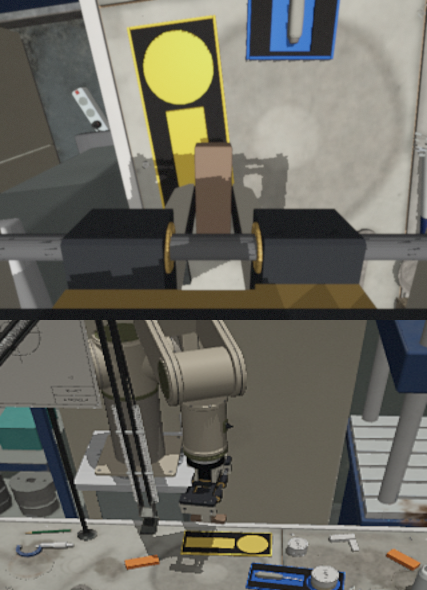

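```bash
python3 -c "
from h import *
p=cv2.imread('pics/w9.png');h=cv2.cvtColor(p,cv2.COLOR_BGR2HSV)
m=cv2.inRange(h,(22,120,60),(35,255,255))
n,l,s,c=cv2.connectedComponentsWithStats(m)
for i in range(1,n):
  if s[i,4]>300: print(s[i],c[i],W('w9',[c[i]],.003))
i=max(range(1,n),key=lambda i:s[i,4]*(s[i,2]<150))
e=cv2.fitEllipse(max(cv2.findContours((l==i).astype(np.uint8),0,1)[0],key=len));print(e,W('w9',[e[0]],.003))
ys,xs=np.where(m>0);q=W('w9',list(zip(xs,ys)),.007)*1000
k=q[(q[:,1]>230)&(q[:,1]<372)&(q[:,0]<455)&(q[:,0]>350)];print('outline',cv2.minAreaRect(k.astype(np.float32)),k.min(0),k.max(0))
# left edge line
w=pts('w9');k=w[(abs(w[...,2]-.125)<.008)&(abs(w[...,0]-.43)<.03)&(w[...,1]>.24)&(w[...,1]<.29)];print('stone held',k.min(0),k.max(0),len(k))
"
```

```text
[ 191   24  153  289 2627] [266.40730872 123.27598021] [[0.40128663 0.30789873]]
[ 213   44  108  114 9551] [266.6598262  100.32342163] [[0.40399719 0.32307865]]
[ 248  159   65  121 4989] [278.76428142 209.29444779] [[0.40029928 0.24517254]]
((266.6607666015625, 100.31688690185547), (105.61078643798828, 113.26507568359375), 162.8424835205078) [[0.40399855 0.32308283]]
outline ((404.30572509765625, 297.82171630859375), (135.61985778808594, 88.42227935791016), 89.97393035888672) [360.06377559 230.01965691] [448.53587866 365.64257488]
stone held [0.41803405 0.24000411 0.11705507] [0.44530662 0.2626937  0.12513178] 2744
```

{"method": "apply_moves", "body": {"series": [[[-2.5,-12.5,0],[0,0,0]],[[-2.5,-12.5,0],[0,0,0]],[[0,0,0],[0,0,-0.064]],[[0,0,0],[0,0,-0.064]],[[0,0,15],[0,0,0]],[[0,0,20],[0,0,0]],[[0,0,15],[0,0,0]],[[0,0,0],[0,0,0]],[[0,0,0],[0,0,0]],[[0,0,0],[0,0,0]]]}}

```text
t: 19.6
tool_pos: [0.4052, 0.2215, 0.2536]
orientation: [2.223, 2.22, 0.002]
force: [0.9, -0.1, -0.7]
opening: 0.0243
gripper_force: 35.0
```

```bash
python3 -c "
from h import *
look('w10');go(.404,.2212,0)
p=cv2.imread('pics/w10.png');h=cv2.cvtColor(p,cv2.COLOR_BGR2HSV)
m=cv2.inRange(h,(22,120,60),(35,255,255))
n,l,s,c=cv2.connectedComponentsWithStats(m)
for i in range(1,n):
  if s[i,4]>300: print(s[i],c[i],W('w10',[c[i]],.003))
cv2.imwrite('pics/w10c.png',cv2.resize(p[40:320,140:500],None,fx=2,fy=2))
"
```

```text
19.65 [0.4052 0.2216 0.2538] [2.2222 2.2195 0.003 ] [ 0.39 -0.12  2.02 -0.    1.24  0.39] [-0.2 -0.5 -0.2]
shift [-0.4 -1.2 -0. ] yaw now -0.07 z 0.2538 ('rz', np.float64(-0.001))
[ 233    0  166  304 3549] [317.39250493 124.90363483] [[0.40483634 0.30068537]]
[  251    13   131   141 14434] [315.57600111  83.31308023] [[0.40384202 0.323414  ]]
[ 280  160   72  119 4426] [312.17510167 195.04586534] [[0.40154663 0.25924001]]
```

View pics/w10c.png

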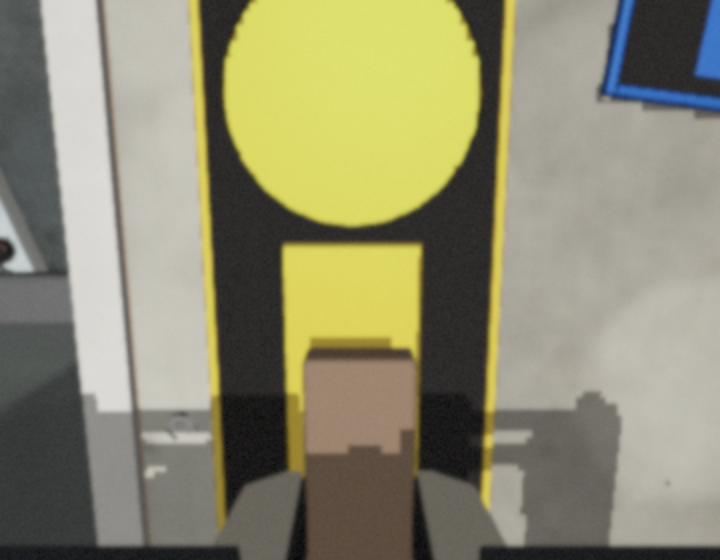

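```bash
python3 -c "
from h import *
print(W('w10',[(281.5,161.5),(351,161.5)],.003),W('w10',[(315.5,153.5)],.003),'sides',W('w10',[(288,275),(347,275)],.003),W('w10',[(248,275),(385,275)],.007))
"
```

```text
[[0.38320932 0.27958543]
 [0.42501706 0.27956662]] [[0.40367481 0.28428397]] sides [[0.3854373  0.20653115]
 [0.42404063 0.20650005]] [[0.3600843  0.20813838]
 [0.44815867 0.20806742]]
```

{"method": "apply_moves", "body": {"series": [[[-0.2,-1.1,0],[0,0,0]],[[0,0,15],[0,0,0]],[[0,0,18],[0,0,0]],[[0,0,13],[0,0,0]],[[0,0,8],[0,0,0]],[[0,0,3],[0,0,0]],[[0,0,0.8],[0,0,0]],[[0,0,0],[0,0,0]],[[0,0,0],[0,0,0]],[[0,0,0],[0,0,0]],[[0,0,0],[0,0,0]]]}}

```text
t: 20.57
tool_pos: [0.4034, 0.2212, 0.1952]
orientation: [2.222, 2.22, 0.002]
force: [0.1, 0.8, 1.9]
opening: 0.024
gripper_force: 35.0
```

{"method": "apply_moves", "body": {"series": [[[0,0,0],[0,0,0]],[[0,0,0],[0,0,0]],[[0,0,0],[0,0,0]],[[0,0,0],[0,0,0]],[[0,0,0],[0,0,0]],[[0,0,0],[0,0,0]],[[0,0,0],[0,0,0]],[[0,0,0],[0,0,0]],[[0,0,0],[0,0,0]],[[0,0,0],[0,0,0]]], "claw": 0.85}}

```text
t: 21.4
tool_pos: [0.403, 0.221, 0.1945]
orientation: [2.223, 2.22, -0.0]
force: [-0.6, 0.3, 0.2]
opening: 0.0787
gripper_force: 0.0
```

{"method": "apply_moves", "body": {"series": [[[0,0,-10],[0,0,0]],[[0,0,-25],[0,0,0]],[[0,0,-35],[0,0,0]],[[0,0,-30],[0,0,0]],[[20,2,0],[0,0,0]],[[36,4,0],[0,0,0]],[[36,4,0],[0,0,0]],[[36,4,0],[0,0,0]],[[36,3,0],[0,0,0]],[[36,3,0],[0,0,0]],[[0,0,0],[0,0,0]],[[0,0,0],[0,0,0]]]}}

```text
t: 22.4
tool_pos: [0.4228, 0.4226, 0.2945]
orientation: [-2.22, -2.223, 0.001]
force: [-0.3, -0.3, -0.2]
opening: 0.0791
gripper_force: 0.0
```

```bash
python3 -c "
from h import *
look('w11');w=pts('w11')
k=w[(w[...,2]>.026)&(w[...,2]<.034)&(abs(w[...,0]-.424)<.035)&(abs(w[...,1]-.4235)<.035)]
print(len(k),k.min(0),k.max(0),cv2.minEnclosingCircle((k[:,:2]*1000).astype(np.float32)))
go(.424,.4235,0)"
```

```text
22.45 [0.4229 0.4214 0.2946] [ 2.2208e+00  2.2218e+00 -1.3000e-03] [ 0.7   0.2   1.62 -0.    1.33  0.7 ] [-0.6  0.3  0.1]
3367 [0.40085052 0.40190832 0.02601278] [0.44602529 0.44721314 0.0314866 ] ((423.38531494140625, 424.38555908203125), 22.884395599365234)
shift [ 2.1  1.1 -0. ] yaw now 0.03 z 0.2946 ('rz', np.float64(0.0))
```

View pics/w11.png

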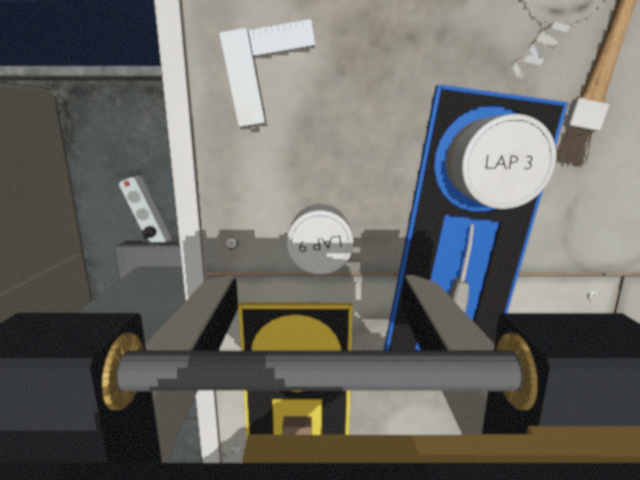

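{"method": "apply_moves", "body": {"series": [[[2.8,0.5,0],[0,0,0]],[[0,0,20],[0,0,0]],[[0,0,25],[0,0,0]],[[0,0,25],[0,0,0]],[[0,0,18],[0,0,0]],[[0,0,10],[0,0,0]],[[0,0,5],[0,0,0]],[[0,0,0],[0,0,0]],[[0,0,0],[0,0,0]],[[0,0,0],[0,0,0]]], "claw": 0.74}}

```text
t: 23.28
tool_pos: [0.4244, 0.4242, 0.1934]
orientation: [2.223, 2.22, 0.004]
force: [0.5, 0.2, -0.8]
opening: 0.069
gripper_force: 0.0
```

{"method": "apply_moves", "body": {"series": [[[0,0,0],[0,0,0]],[[0,0,0],[0,0,0]],[[0,0,0],[0,0,0]],[[0,0,0],[0,0,0]],[[0,0,0],[0,0,0]],[[0,0,0],[0,0,0]],[[0,0,0],[0,0,0]],[[0,0,0],[0,0,0]],[[0,0,0],[0,0,0]],[[0,0,0],[0,0,0]]], "claw": 0.2, "newtons": 30}}

```text
t: 24.12
tool_pos: [0.4237, 0.4239, 0.1918]
orientation: [-2.223, -2.22, -0.0]
force: [-1.4, -0.6, 4.2]
opening: 0.0433
gripper_force: 30.0
```

{"method": "apply_moves", "body": {"series": [[[0,0,-15],[0,0,0]],[[0,0,-25],[0,0,0]],[[0,0,-20],[0,0,0]],[[-20,-4,0],[0,0,0]],[[-34,-7,0],[0,0,0]],[[-30,-6,0],[0,0,0]],[[-18.5,-2.7,0],[0,0,0]],[[0,0,0],[0,0,0]],[[0,0,0],[0,0,0]],[[0,0,0],[0,0,0]]]}}

```text
t: 24.95
tool_pos: [0.4041, 0.3216, 0.2515]
orientation: [-2.223, -2.22, -0.001]
force: [0.0, -0.2, -0.9]
opening: 0.0436
gripper_force: 30.0
```

```bash
python3 -c "
from h import *
look('w12');go(.404,.3213,0)
p=cv2.imread('pics/w12.png');h=cv2.cvtColor(p,cv2.COLOR_BGR2HSV)
m=cv2.inRange(h,(22,120,60),(35,255,255));ys,xs=np.where(m>0)
q=W('w12',list(zip(xs,ys)),.007);q=q[(q[:,1]>.34)&(q[:,1]<.38)];print('edge',q.min(0),q.max(0))"
```

```text
25.0 [0.4041 0.3219 0.2516] [-2.2224e+00 -2.2203e+00 -8.0000e-04] [0.57 0.04 1.88 0.   1.23 0.57] [ 0.5  0.  -0.2]
shift [-0.6 -0.1 -0. ] yaw now -0.05 z 0.2516 ('rz', np.float64(-0.001))
edge [0.36001147 0.34056663] [0.44812935 0.36701036]
```

{"method": "apply_moves", "body": {"series": [[[-0.4,0,0],[0,0,0]],[[0,0,15],[0,0,0]],[[0,0,17],[0,0,0]],[[0,0,12],[0,0,0]],[[0,0,8],[0,0,0]],[[0,0,3],[0,0,0]],[[0,0,1],[0,0,0]],[[0,0,0],[0,0,0]],[[0,0,0],[0,0,0]],[[0,0,0],[0,0,0]],[[0,0,0],[0,0,0]]]}}

```text
t: 25.92
tool_pos: [0.4041, 0.3211, 0.1961]
orientation: [2.222, 2.22, 0.002]
force: [0.6, -0.2, -1.6]
opening: 0.0435
gripper_force: 30.0
```

{"method": "apply_moves", "body": {"series": [[[0,0,1],[0,0,0]],[[0,0,0],[0,0,0]],[[0,0,0],[0,0,0]],[[0,0,0],[0,0,0]]]}}

```text
t: 26.25
tool_pos: [0.4041, 0.321, 0.1948]
orientation: [2.222, 2.22, 0.001]
force: [0.4, 0.5, 0.3]
opening: 0.0434
gripper_force: 30.0
```

{"method": "apply_moves", "body": {"series": [[[0,0,0],[0,0,0]],[[0,0,0],[0,0,0]],[[0,0,0],[0,0,0]],[[0,0,0],[0,0,0]],[[0,0,0],[0,0,0]],[[0,0,0],[0,0,0]],[[0,0,0],[0,0,0]]], "claw": 0.75}}

```text
t: 26.83
tool_pos: [0.4039, 0.3209, 0.1945]
orientation: [2.222, 2.22, -0.0]
force: [0.5, 0.4, 0.3]
opening: 0.0695
gripper_force: 0.0
```

{"method": "apply_moves", "body": {"series": [[[0,0,-10],[0,0,0]],[[0,0,-20],[0,0,0]],[[0,0,-35],[0,0,0]],[[0,0,-35],[0,0,0]],[[0,0,-30],[0,0,0]],[[-25,0,-20],[0,0,0]],[[-35,0,0],[0,0,0]],[[-35,0,0],[0,0,0]],[[-15,0,0],[0,0,0]],[[0,0,0],[0,0,0]],[[0,0,0],[0,0,0]]]}}

```text
t: 27.75
tool_pos: [0.4039, 0.2105, 0.3454]
orientation: [2.225, 2.218, 0.002]
force: [-0.5, -0.1, -0.6]
opening: 0.0699
gripper_force: 0.0
```

```bash
python3 -c "
from h import *
look('w13')
w=pts('w13');n='w13'
k=w[(w[...,2]>.029)&(w[...,2]<.037)&(abs(w[...,0]-.404)<.035)&(abs(w[...,1]-.3215)<.035)]
print('stin',len(k),k.max(0)[2],cv2.minEnclosingCircle((k[:,:2]*1000).astype(np.float32)))
k=w[(abs(w[...,2]-.017)<.0045)&(abs(w[...,0]-.404)<.02)&(abs(w[...,1]-.222)<.05)][:,:2]
print('stone',len(k),cv2.minAreaRect((k*1000).astype(np.float32)))
k=w[(w[...,2]>.034)&(w[...,2]<.044)&(abs(w[...,0]-.541)<.04)&(abs(w[...,1]-.479)<.04)]
print('ltin',len(k),k.max(0)[2] if len(k) else 0,cv2.minEnclosingCircle((k[:,:2]*1000).astype(np.float32)) if len(k) else 0)"
```

```text
27.8 [0.4039 0.2112 0.3452] [2.2235e+00 2.2193e+00 2.1000e-03] [ 0.37 -0.24  1.95  0.    1.43  0.37] [-0.6 -0.1  0.7]
stin 3291 0.03464984563181286 ((404.5846252441406, 321.43536376953125), 22.831764221191406)
stone 2605 ((403.8226318359375, 222.404541015625), (24.793344497680664, 74.74652862548828), 0.4720333516597748)
ltin 0 0 0
```

View pics/w13.png

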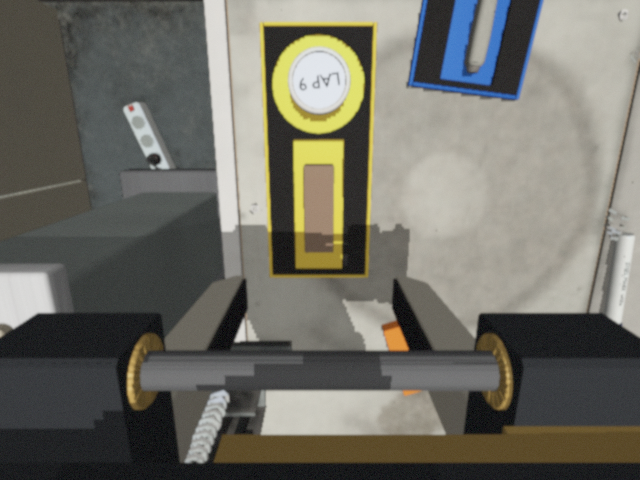

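The stone at (318,208) and small tin at (318,80) sit centred in the yellow tray, and the blue tray looked right in the earlier views. I'm handing in.

```bash
python3 -c "
from plant import robot
print(robot.close_job())"
```

```text
the job is handed in; nothing more can be done
None
```

Both kits are made up and handed in at about 28 s: all four parts measured within about 2 mm of their pocket centres, and the marker and try square were not touched.

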